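# Stand the slim flask up and snap its cap home

## Robot

A 6-joint arm with a two-finger parallel gripper is mounted at the origin on a cart in front of the work surface, level with it; the furniture and walls round the work are solid. World frame = base frame: x ahead of the robot, y to its left, z up, the work surface at z = 0. Lengths are in m, angles in rad, forces in N, time in s.
With the tool pointing down it reaches from about 0.4 to 0.925 m from the base axis. Payload 12.5 kg.
Tool frame: the origin (TCP) lies between the finger pads; the fingertips stand 22 mm ahead of it and the grasp point (between the pads) lies 3 mm ahead of it; z points along the fingers, y is the line along which they close (so a half turn about z gives the same grasp; the last joint's range is limited). The gripper opens to 95 mm and grips with 3 to 60 N. Pads are 20 mm wide; open, the fingers measure 119 mm over their backs; the gripper's body (75 mm by 180 mm) begins 59 mm behind the grasp point.
Start: joints at [1.222, 0.491, 1.559, -0, 1.092, -0.106], TCP at [0.15, 0.607, 0.237] pointing down, gripper open.
Joint ranges: [-3.1, 3.1], [-0.84, 2.19], [0.05, 2.79], [-1.13, 4.28], [0.06, 2.93], [-2.69, 2.69]. Speed limits (rad/s): [2.22, 2.22, 2.79, 3.14, 3.14, 3.14].

## Interface

Orientations are given as a unit quaternion [w, x, y, z].
In Python, from bench import ctrl, snapshot, boxes_of, masks_of gives the robot as it stands. The module is installed in compiled form; this text tells all that it offers.
- The arm moves only by the tool arm_command, never from a script. Its argument "rows" is a list of rows, each a list of 3 entries, a list of its own where there are three numbers: the finger opening in mm, from 0 to 95.1, then the shift along the tool's x, y, z in mm, then the turn about the tool's z in rad. In form: [[claw, [tx, ty, tz], turn], ...]. A call has 1 to 12 rows; each row shifts and turns the commanded pose from where the row before left it, along the tool's axes as they then stand; what a row does not reach is not made up. A row lasts 1/8 s, in which the tool goes at most 62.5 mm and 10.7 degrees, less where a joint would pass 70% of its speed; a pose out of reach is approached as far as the arm can. A call is refused whole if a number of a shift passes 62.5 or a number of a turn 0.188, either way. A call with a gripper value outside its range is refused whole. The fingers move at their own pace and stop on an object; "squeeze" is the grip in N (left out, the last holds). Time passes only in rows, so rows that do not move let the fingers close. It gives the time, the measured TCP pose, the force, the opening and the grip force at its end, in the units of the state.
- ctrl.read_state(): the state, without advancing time (a new reading comes with each control period).
- snapshot(name): name is "side" or "top" or "wrist"; returns a dict with "pixels" (384x512x3 uint8, blue, green, red), "fov_y" (degrees; the focal length in pixels is half the picture's height over the tangent of half this angle, whatever the lens; pixels are square), "cx", "cy" (the principal point, pixels), "R" (3x3) and "t" (3): a world point X has camera coordinates R X + t. Camera axes: x right, y down, z forward; pixel columns grow to the right and rows downward; lengths in m; the calibration is good to about 2 mm. The wrist camera is an equidistant fisheye: a pixel r from the principal point sees the ray r / f radians off the axis. A picture is of the moment at which its call begins. There is no depth.
- ctrl.close_job(): hands the job in; it is judged then, once.
Trained networks look in a picture, given as the dict that the camera call returned (one of the last four; its "shot" number tells which), for a name from the list of things; names that differ only in an ending like _2 or _b are one class to them, and where a whole thing is asked for, a point or a joint stands for the part that bears it (a point fixed in the world has none). Each returns a list of dicts, best first, with "confidence" (0 to 1); they miss things now and then, are a little off and sometimes report something else, mostly with a low value. They report only what shows in the picture. A call takes as long as a camera call.
- boxes_of(picture, target): "xy" ([column, row] as shares, 0 to 1, of the picture: columns of its width, rows of its height, amid what is visible of it).
- masks_of(picture, target): "region" (384x512 bool, what is visible of it) and "xy" ([column, row] as shares, 0 to 1, of the picture: columns of its width, rows of its height, amid what is visible of it).
The state is a dict: "time": time; "joint_pos": joint angles; "dq": joint speeds; "effort": joint torques, N m; "ee_pos": TCP position; "orientation": TCP orientation; "force": force on the tool from outside, world axes, zero at the start; "moment": the same for the moment, N m; "opening": finger opening in m; "grip_force": force on a finger pad.
Only numpy, scipy, OpenCV 4.12 (cv2) and the standard library are available. Lean on these libraries where they do the work, as an engineer would, in place of code of your own. Each camera call takes 0.05 s, during which the arm holds its last target. There are 200 camera calls.

## Task

The slim steel lunch flask has been rinsed and lies on its broad side on the worktop, with its black snap cap near it. Stand the flask upright on its narrow base on the worktop and let go of it, then press the cap straight down onto its neck until it clicks and keep pressing firmly past the click so that it sits fully home. Finish while holding it like that, the gripper still pressing the cap down firmly, and leave the spice jar and the flat round tin where they stand.

Things in the scene. Friction and masses are not known exactly. Their poses are not given: they have to be found in the camera images.
- flask: slim flat steel flask with black foot, about 0.25 kg: 64 mm wide (own y), 32 mm thick (own z), lying flat on a 64 mm face; own x runs from base to neck (up once it stands). Origin: underside as it lies, mid-width, 55 mm from the base end; the long axis is 16 mm above it. Full-width straight body from x = -55 to +37 mm, then a taper to a black collar 30 mm across (x = 49 to 52 mm) and the neck
- flask_seat (a point): on the flask's long axis, top of the collar, where the cap's rim comes to rest (107 mm above the base, x = +52 mm); axes as flask, x outward. The round neck stands 18 mm out of it: 16 mm across at the root, a bead 20 mm across 11 mm above the seat, tapering from there to 13 mm at the tip
- flask_foot (a point): on the flask's long axis, middle of its base, the 64 x 32 mm end it stands on; axes as flask
- cap: round ribbed black snap cap with a steel disc in its flat closed top, 34 mm across, 27 mm tall, 100 g, standing mouth down; origin: centre of its open rim, z up to the top; bore 22 mm wide and deep. Sprung catches inside: set on the neck it rests loosely, rim 7 mm above the seat; pressing takes 10 to 18 N at 4 mm, then the force drops to none (the click) and the rim stops hard on the seat
- worktop: the fixed marble worktop that all stands on; top at z = 0
- spice_jar: small clear spice jar with white lid, 47 mm across and 98 mm tall, standing behind the flask and cap; origin at the centre of its underside; stays where it is
- fish_tin: flat round tin, 86 mm across and 40 mm tall, to the right; origin at the centre of its underside; stays where it is

How it is judged:
By the outcome, as a careful person would: the job done as asked, in the order asked, and still so for the second after the job is handed in, while the arm keeps its last pose, push and grip.
It also fails if it takes over 64 s, if anything falls off the work surface, if the arm or the gripper's body presses on something with over 40 N, if the wrist force passes 120 N, or if a joint passes its speed limit or range.

## Working session

There is one attempt and no reset: what is moved stays moved. The work goes in short steps, Python scripts to look and compute and a tool call to move; the robot and the scene stay as the last step left them, time stands still between calls to the robot, and variables do not carry over. Pictures are saved under pics/ and viewed, at most 10 in all, crops included, and the job is handed in when it is done.

Besides the shell and the picture viewer there is one more tool, called after ">>>" in YAML: its name, and indented under it one key for each argument. arm_command: Moves the arm, as the interface text tells. Its arguments: {"type":"object","properties":{"rows":{"type":"array","items":{"type":"array"}},"squeeze":{"type":"number"}},"required":["rows"]}

```bash
mkdir -p pics; cat > h.py <<'E'
import numpy as np, cv2
from bench import ctrl, snapshot, boxes_of, masks_of
def f(p): return 192/np.tan(np.radians(p["fov_y"])/2)
def ray(p,uv):
    x=(uv[0]-p["cx"])/f(p); y=(uv[1]-p["cy"])/f(p)
    R=np.array(p["R"]); t=np.array(p["t"])
    return -R.T@t, R.T@np.array([x,y,1])
def at(p,uv,z):
    o,d=ray(p,uv); return o+d*(z-o[2])/d[2]
def proj(p,X):
    c=np.array(p["R"])@np.array(X)+np.array(p["t"]); return f(p)*c[:2]/c[2]+[p["cx"],p["cy"]]
E
cat > a.py <<'E'
from h import *
s=ctrl.read_state(); print(s["time"],s["ee_pos"],s["orientation"],s["opening"])
ims=[]
for n in ("top","side"):
    p=snapshot(n); im=np.array(p["pixels"]).copy()
    print(n,f(p),p["cx"],p["cy"],"cam",-np.array(p["R"]).T@np.array(p["t"]))
    for o,z in (("flask",.016),("cap",.0135),("spice_jar",.05),("fish_tin",.02)):
        for m in masks_of(p,o)[:2]:
            uv=np.array(m["xy"])*[512,384]
            print(o,round(m["confidence"],2),uv.round(1),at(p,uv,z).round(4), m["region"].sum())
    ims.append(im)
cv2.imwrite("pics/top.png",cv2.resize(ims[0],(800,600))); cv2.imwrite("pics/side.png",cv2.resize(ims[1],(800,600)))
E
python3 a.py
```

```text
0.0 [0.15015826 0.60647424 0.23605242] [-1.26080827e-04  1.21086305e-01  9.92641825e-01 -5.46905859e-04] 0.09512528308295928
top 435.45128861268773 256.16070625388926 193.54014650954866 cam [ 0.48768571 -0.0408735   1.05958186]
flask 0.89 [256.9 220.1] [ 0.4884 -0.0502  0.016 ] 1231
cap 0.56 [144.1 235.6] [0.4492 0.219  0.0135] 159
spice_jar 0.87 [206.4 141.5] [0.6708 0.0699 0.05  ] 501
spice_jar 0.7 [203.6 196.1] [0.5429 0.0743 0.05  ] 60509
fish_tin 0.7 [352.6 179.9] [ 0.5868 -0.279   0.02  ] 1158
side 397.1289262253955 259.51906895967187 197.49160824208008 cam [0.44629167 0.50299328 0.87968254]
flask 0.75 [291.3 206.8] [ 0.4917 -0.0404  0.016 ] 1035
cap 0.54 [294.7 307.2] [0.4406 0.2146 0.0135] 212
cap 0.54 [288.2 206.5] [ 0.4997 -0.0411  0.0135] 1052
spice_jar 0.57 [211.1 225.5] [0.669  0.0721 0.05  ] 634
fish_tin 0.95 [273.5 129.4] [ 0.587  -0.2906  0.02  ] 792
```

View pics/top.png

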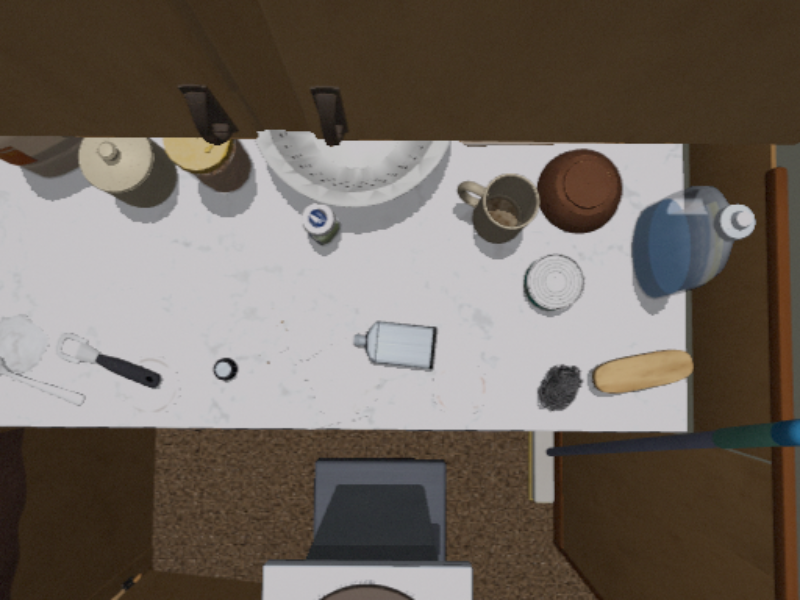

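View pics/side.png

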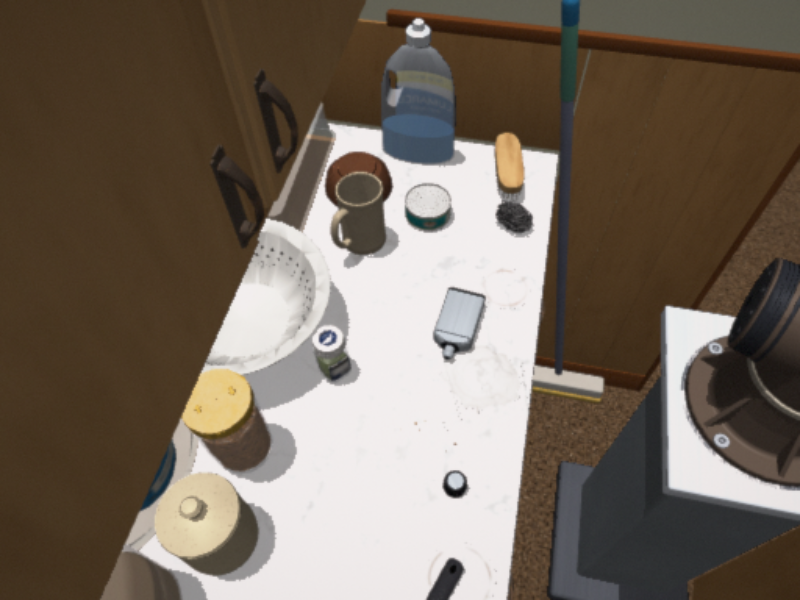

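The top view shows the flask lying at about (400,345) of 800x600, neck to the left (+y). The cap stands at (225,370), the jar at (320,222) and the tin at (555,282). The tool stays vertical, so I'll grip the flask lightly across its width near the neck, so that it swings upright when lifted.

```bash
cat > b.py <<'E'
from h import *
for n in ("top","side"):
    p=snapshot(n); m=masks_of(p,"flask")[0]["region"]
    v,u=np.nonzero(m); P=np.array([at(p,(a,b),.022)[:2] for a,b in zip(u,v)])
    c=P.mean(0); w,V=np.linalg.eigh(np.cov((P-c).T)); d=V[:,1]*np.sign(V[1,1]); q=np.array([-d[1],d[0]])
    s=(P-c)@d; r=(P-c)@q
    print(n,c,"dir",d,"yaw",np.arctan2(d[1],d[0]),"ext",s.min(),s.max(),r.min(),r.max())
    print(" base end",c+d*s.min(), "grasp x=28:",c+d*(s.min()+.083)+q*(r.min()+r.max())/2)
    r=cv2.minAreaRect((P*1e3).astype(np.float32)); print(r)
E
python3 b.py
```

```text
top [ 0.48855435 -0.04775756] dir [0.1004835  0.99493873] yaw 1.4701429613707349 ext -0.054318486718237316 0.06970446606373024 -0.03219331442426371 0.033096911835449355
 base end [ 0.48309624 -0.10180112] grasp x=28: [ 0.49098685 -0.01917581]
((488.8802490234375, -40.052146911621094), (124.01921081542969, 65.27726745605469), 84.18144226074219)
side [ 0.48818717 -0.04166853] dir [0.07675481 0.99705   ] yaw 1.4939659474462745 ext -0.06228345771060384 0.07209651380509033 -0.03310604365457577 0.03284612564090308
 base end [ 0.48340661 -0.10376825] grasp x=28: [ 0.48990684 -0.02102308]
((488.3106384277344, -36.82665252685547), (134.28150939941406, 65.14230346679688), 87.59793090820312)
```

>>> arm_command:
  rows:
    - [95, [30, -55, 0], 0.185]
    - [95, [-20, -58, 0], 0.185]
    - [95, [-20, -58, 0], 0.185]
    - [95, [-20, -58, 0], 0.185]
    - [95, [-20, -58, 0], 0.185]
    - [95, [-20, -58, 0], 0.185]

```text
time: 1.45
ee_pos: [-0.022, 0.298, 0.2369]
orientation: [-0.0, 0.622, 0.783, 0.0]
force: [-0.6, 1.1, 0.4]
opening: 0.0949
grip_force: 0.0
```

>>> arm_command:
  rows:
    - [95, [0, 0, 0], 0.16]
    - [95, [0, 0, 0], 0.16]
    - [95, [0, 42, 0], 0]
    - [95, [0, 42, 0], 0]
    - [95, [0, 42, 0], 0]
    - [95, [0, 42, 0], 0]
    - [95, [0, 42, 0], 0]
    - [95, [0, 42, 0], 0]
    - [95, [0, 42, 0], 0]
    - [95, [0, 42, 0], 0]
    - [95, [0, 42, 0], 0]
    - [95, [0, 42, 0], 0]

```text
time: 2.95
ee_pos: [0.3987, 0.2639, 0.2369]
orientation: [0.0, 0.737, 0.676, 0.0]
force: [-0.3, 0.5, -1.2]
opening: 0.0949
grip_force: 0.0
```

>>> arm_command:
  rows:
    - [95, [-40, 17, 0], 0]
    - [95, [-40, 17, 0], 0]
    - [95, [-40, 17, 0], 0]
    - [95, [-40, 17, 0], 0]
    - [95, [-40, 17, 0], 0]
    - [95, [-40, 16, 0], 0]
    - [95, [-35, 14, 0], 0]
    - [95, [0, 0, 0], 0]

```text
time: 3.95
ee_pos: [0.489, -0.0214, 0.2367]
orientation: [0.0, 0.737, 0.675, 0.0]
force: [-0.1, 0.3, 1.0]
opening: 0.0949
grip_force: 0.0
```

```bash
cat > c.py <<'E'
from h import *
import sys
def fray(p,uv):
    a=np.array([uv[0]-p["cx"],uv[1]-p["cy"]],float); r=np.hypot(*a); th=r/f(p)
    R=np.array(p["R"]); d=np.r_[a/max(r,1e-9)*np.sin(th),np.cos(th)]
    return -R.T@np.array(p["t"]), R.T@d
def wat(p,uv,z):
    o,d=fray(p,uv); return o+d*(z-o[2])/d[2]
def grid(p,m,z):
    v,u=np.nonzero(m); return np.array([wat(p,(a,b),z)[:2] for a,b in zip(u,v)])
if __name__=="__main__":
    p=snapshot("wrist"); s=ctrl.read_state(); print(s["ee_pos"],"cam",-np.array(p["R"]).T@np.array(p["t"]),f(p))
    cv2.imwrite("pics/w1.png",p["pixels"])
    for o in masks_of(p,"flask")[:2]:
        P=grid(p,o["region"],.025)
        print(o["confidence"],len(P),cv2.minAreaRect((P*1e3).astype(np.float32)),P.min(0),P.max(0))
E
python3 c.py
```

```text
[ 0.48846782 -0.02025543  0.2366357 ] cam [0.49629933 0.05837932 0.38506055] 297.3186396354542
```

View pics/w1.png

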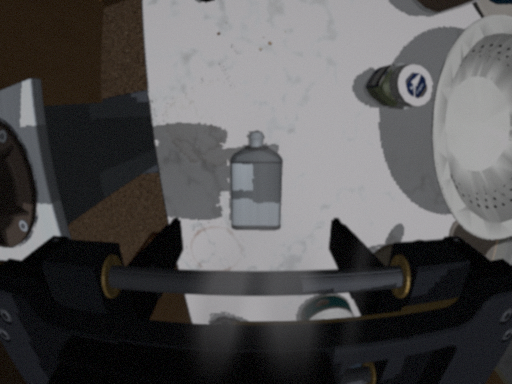

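The wrist view shows the flask between the fingers' line, body corners about (231,228), (280,229), (231,155) and (282,155), neck at (256,135). It lies nearly parallel to the tool x axis.

```bash
cat > d.py <<'E'
from h import *; from c import *
p=snapshot("wrist")
for z in (.028,.016): print(z,[wat(p,uv,z)[:2].round(4).tolist() for uv in ((231,228),(280,229),(231,160),(282,160),(256,131))])
s=ctrl.read_state(); e=np.array(s["ee_pos"]); print(e)
for m in masks_of(p,"flask")[:2]+boxes_of(p,"flask")[:2]: print(m["confidence"],np.array(m["xy"])*[512,384])
E
python3 d.py
```

```text
0.028 [[0.4498, -0.0938], [0.5138, -0.1008], [0.4598, -0.0041], [0.5219, -0.0095], [0.4933, 0.0286]]
0.016 [[0.4483, -0.099], [0.5144, -0.1062], [0.4586, -0.0063], [0.5228, -0.0118], [0.4933, 0.0275]]
[ 0.4881437  -0.01901374  0.23671879]
0.92 [257.28   186.7008]
```

>>> arm_command:
  rows:
    - [95, [-1, 1, 40], 0]
    - [95, [0, 0, 50], 0]
    - [95, [0, 0, 50], 0]
    - [95, [0, 0, 40], 0]
    - [95, [0, 0, 22], 0]
    - [95, [0, 0, 9], 0]
    - [95, [0, 0, 0], 0]

```text
time: 5.08
ee_pos: [0.4894, -0.0202, 0.0258]
orientation: [-0.0, 0.736, 0.677, -0.0]
force: [-0.2, -0.3, -0.2]
opening: 0.0952
grip_force: 0.0
```

>>> arm_command:
  rows:
    - [60, [0, 0, 0], 0]
    - [60, [0, 0, 0], 0]
    - [50, [0, 0, 0], 0]
    - [50, [0, 0, 0], 0]
    - [50, [0, 0, 0], 0]
    - [50, [0, 0, 0], 0]
  squeeze: 5

```text
time: 5.82
ee_pos: [0.4895, -0.0207, 0.026]
orientation: [0.0, 0.737, 0.676, 0.0]
force: [-0.7, 0.7, 6.1]
opening: 0.0642
grip_force: 5.0
```

>>> arm_command:
  rows:
    - [50, [-1.8, 0, -5.4], 0]
    - [50, [-1.9, 0, -5.3], 0]
    - [50, [-2.5, 0, -5.0], 0]
    - [50, [-2.6, 0, -5.0], 0]
    - [50, [-3.1, 0, -4.7], 0]
    - [50, [-3.2, 0, -4.6], 0]
    - [50, [-3.7, 0, -4.2], 0]
    - [50, [-3.8, 0, -4.2], 0]
    - [50, [-4.2, 0, -3.7], 0]
    - [50, [-4.3, 0, -3.7], 0]
    - [50, [-4.7, 0, -3.1], 0]
    - [50, [-4.8, 0, -3.1], 0]
  squeeze: 6

```text
time: 7.32
ee_pos: [0.4859, -0.0614, 0.0779]
orientation: [-0.0, 0.736, 0.676, 0.0]
force: [0.4, 1.2, -2.9]
opening: 0.0638
grip_force: 6.0
```

```bash
python3 - <<'E'
from h import *
p=snapshot("side"); c=p["pixels"][120:290,180:400]; cv2.imwrite("pics/s2.png",cv2.resize(c,None,fx=3,fy=3))
E
```

```text
(no output)
```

View pics/s2.png

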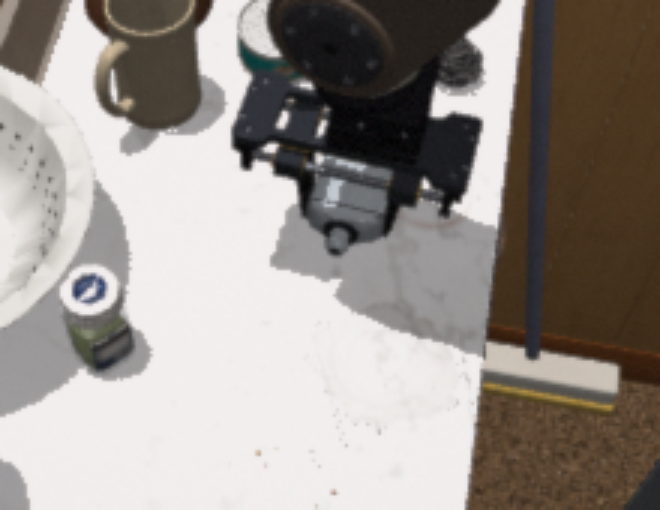

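The flask is in the fingers with its neck raised about 45° (tip at (335,240)), so it is pivoting as planned. I'll continue the arc.

>>> arm_command:
  rows:
    - [50, [-5.0, 0, -2.4], 0]
    - [50, [-5.1, 0, -2.4], 0]
    - [50, [-5.3, 0, -1.8], 0]
    - [50, [-5.4, 0, -1.8], 0]
    - [50, [-5.5, 0, -1.0], 0]
    - [50, [-5.5, 0, -1.1], 0]
    - [50, [-5.6, 0, -0.4], 0]
    - [50, [-5.7, 0, -0.4], 0]
    - [50, [-5.6, 0, 0.1], 0]
    - [50, [-5.6, 0, 0.2], 0]
    - [50, [-5.5, 0, 1.0], 0]
    - [50, [-5.5, 0, 1.0], 0]

```text
time: 8.88
ee_pos: [0.4803, -0.1265, 0.0866]
orientation: [-0.0, 0.737, 0.676, 0.0]
force: [-0.5, 0.7, -1.7]
opening: 0.064
grip_force: 6.0
```

```bash
python3 - <<'E'
from h import *
s=ctrl.read_state(); print(s["ee_pos"],s["force"],s["opening"])
p=snapshot("side"); c=p["pixels"][90:260,180:400]; cv2.imwrite("pics/s3.png",cv2.resize(c,None,fx=3,fy=3))
E
```

```text
[ 0.48030496 -0.12646577  0.08662741] [-0.5246676   0.74823552 -1.68671141] 0.06403760778549382
```

View pics/s3.png

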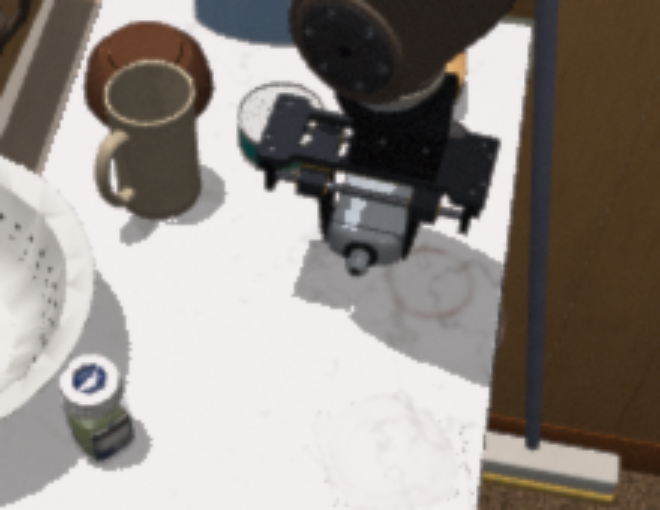

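The neck tip at (357,265) still points toward the camera, so the pads' twisting friction held the flask's tilt instead of letting it pivot. I'll lay it back down and re-grip at the neck bead, where point contact lets it swing freely.

>>> arm_command:
  rows:
    - [50, [15, 0, 0], 0]
    - [50, [25, 0, 0], 0]
    - [50, [25, 0, 5], 0]
    - [50, [10, 0, 8], 0]
    - [50, [0, 0, 8], 0]
    - [50, [0, 0, 8], 0]
    - [50, [0, 0, 8], 0]
    - [50, [0, 0, 8], 0]
    - [50, [0, 0, 8], 0]
    - [50, [0, 0, 7], 0]
    - [50, [0, 0, 0], 0]
    - [50, [0, 0, 0], 0]
  squeeze: 5

```text
time: 10.42
ee_pos: [0.4866, -0.0515, 0.0265]
orientation: [-0.0, 0.737, 0.676, -0.0]
force: [0.3, -0.1, -2.9]
opening: 0.0641
grip_force: 5.0
```

>>> arm_command:
  rows:
    - [50, [0, 0, -0.5], 0]
    - [80, [0, 0, 0], 0]
    - [95, [0, 0, 0], 0]
    - [95, [0, 0, 0], 0]
    - [95, [0, 0, -25], 0]
    - [95, [0, 0, -50], 0]
    - [95, [0, 0, -50], 0]
    - [95, [0, 0, -25], 0]
    - [95, [0, 0, 0], 0]

```text
time: 11.55
ee_pos: [0.4873, -0.0515, 0.1788]
orientation: [0.002, 0.736, 0.676, 0.001]
force: [0.5, -0.1, 0.8]
opening: 0.0948
grip_force: 0.0
```

```bash
cat > e.py <<'E'
from h import *; from c import *
s=ctrl.read_state(); print(s["ee_pos"],s["force"])
p=snapshot("wrist"); 
cv2.imwrite("pics/w4.png",cv2.resize(np.hstack([p["pixels"][100:300,150:350],snapshot("side")["pixels"][110:310,200:400]]),None,fx=2,fy=2))
for m in masks_of(p,"flask")[:1]:
    P=grid(p,m["region"],.028); print(m["confidence"],len(P),cv2.minAreaRect((P*1e3).astype(np.float32)))
    Q=P[P[:,1]>P[:,1].max()-.012]; B=P[P[:,1]<P[:,1].min()+.012]; print("tip",P[:,1].max(),"neck mean",Q.mean(0),"base",P[:,1].min(),B.mean(0))
E
python3 e.py
```

```text
[ 0.48729157 -0.05149683  0.17882215] [ 0.47759516 -0.13736249  0.75035648]
0.62 754 ((576.9983520507812, -231.5818634033203), (33.12895584106445, 72.74420166015625), 84.62471771240234)
tip -0.21437873433676932 neck mean [ 0.57665595 -0.22141985] base -0.24952484651129556 [ 0.57880877 -0.24252371]
```

View pics/w4.png

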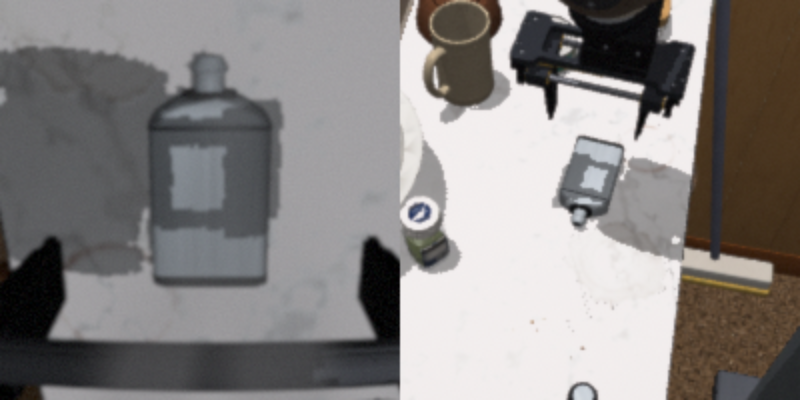

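The flask lies flat again, seen in the wrist crop with its neck tip at (208,53) and base at (210,284).

```bash
python3 - <<'E'
from h import *; from c import *
p=snapshot("wrist")
for n,uv,z in (("tip",(208,53),.018),("bead",(208,63),.024),("shoulder",(210,127),.03),("base",(210,284),.016),("baseL",(154,280),.016),("baseR",(266,280),.016),("shL",(150,127),.016),("shR",(271,127),.016)):
    print(n,wat(p,(150+uv[0]/2,100+uv[1]/2),z).round(4))
p=snapshot("top")
for m in masks_of(p,"flask")[:1]:
    v,u=np.nonzero(m["region"]); P=np.array([at(p,(a,b),.022)[:2] for a,b in zip(u,v)])
    Q=P[P[:,1]>P[:,1].max()-.012]; print("top tip",P[:,1].max(),Q.mean(0),cv2.minAreaRect((P*1e3).astype(np.float32)))
p=snapshot("side")
for m in masks_of(p,"flask")[:1]:
    v,u=np.nonzero(m["region"]); P=np.array([at(p,(a,b),.022)[:2] for a,b in zip(u,v)])
    Q=P[P[:,1]>P[:,1].max()-.012]; print("side tip",P[:,1].max(),Q.mean(0))
E
```

```text
tip [0.4898 0.0061 0.018 ]
bead [0.4894 0.0015 0.024 ]
shoulder [ 0.4877 -0.0304  0.03  ]
base [ 0.4795 -0.1246  0.016 ]
baseL [ 0.4475 -0.1195  0.016 ]
baseR [ 0.5119 -0.125   0.016 ]
shL [ 0.4557 -0.0303  0.016 ]
shR [ 0.5197 -0.0358  0.016 ]
side tip 0.011868901959173173 [0.49227619 0.00518884]
```

>>> arm_command:
  rows:
    - [95, [26, -1, 0], 0]
    - [95, [26.5, -1, 20], 0]
    - [60, [0, 0, 50], 0]
    - [60, [0, 0, 50], 0]
    - [60, [0, 0, 25], 0]
    - [60, [0, 0, 10], 0]
    - [60, [0, 0, 0], 0]

```text
time: 12.82
ee_pos: [0.4893, 0.0011, 0.0227]
orientation: [0.0, 0.736, 0.676, 0.0]
force: [0.0, -0.5, -0.5]
opening: 0.0607
grip_force: 0.0
```

>>> arm_command:
  rows:
    - [30, [0, 0, 0], 0]
    - [30, [0, 0, 0], 0]
    - [10, [0, 0, 0], 0]
    - [10, [0, 0, 0], 0]
    - [10, [0, 0, 0], 0]
    - [10, [0, 0, 0], 0]
  squeeze: 15

```text
time: 13.58
ee_pos: [0.4893, 0.0011, 0.0223]
orientation: [0.0, 0.737, 0.676, 0.0]
force: [0.6, 0.4, 3.2]
opening: 0.018
grip_force: 15.3
```

>>> arm_command:
  rows:
    - [10, [0, 0, -4], 0]
    - [10, [0, 0, -6], 0]
    - [10, [-1, 0, -6], 0]
    - [10, [-2, 0, -6], 0]
    - [10, [0, 0, 0], 0]
  squeeze: 15

```text
time: 14.2
ee_pos: [0.4891, -0.002, 0.0448]
orientation: [0.0, 0.737, 0.676, 0.0]
force: [-0.6, 0.3, -1.2]
opening: 0.0173
grip_force: 15.0
```

```bash
python3 - <<'E'
from h import *
p=snapshot("wrist");q=snapshot("side")
cv2.imwrite("pics/w5.png",cv2.resize(np.hstack([p["pixels"][100:300,150:350],q["pixels"][110:310,200:400]]),None,fx=2,fy=2))
E
```

```text
(no output)
```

View pics/w5.png

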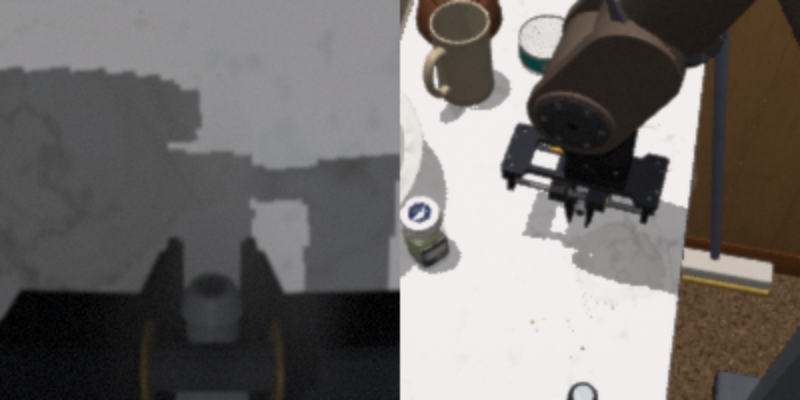

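The neck tip is visible between the fingers (left crop, (212,285)) and is rising with them. I'll continue along the arc.

>>> arm_command:
  rows:
    - [10, [-3, 0, -5], 0]
    - [10, [-3, 0, -6], 0]
    - [10, [-3, 0, -5], 0]
    - [10, [-3, 0, -5], 0]
    - [10, [-4, 0, -6], 0]
    - [10, [-4, 0, -6], 0]
    - [10, [-4, 0, -5], 0]
    - [10, [-4, 0, -5], 0]
    - [10, [-5, 0, -4], 0]
    - [10, [-6, 0, -4], 0]
    - [10, [-6, 0, -4], 0]
    - [10, [-6, 0, -4], 0]

```text
time: 15.8
ee_pos: [0.4846, -0.0532, 0.1035]
orientation: [-0.0, 0.737, 0.676, 0.0]
force: [0.2, -0.3, -2.6]
opening: 0.0175
grip_force: 18.3
```

>>> arm_command:
  rows:
    - [10, [-6, 0, -4], 0]
    - [10, [-6, 0, -4], 0]
    - [10, [-6, 0, -4], 0]
    - [10, [-7, 0, -4], 0]
    - [10, [-7, 0, -4], 0]
    - [10, [-7, 0, -4], 0]
    - [10, [-7, 0, -4], 0]
    - [10, [-6, 0, -2], 0]
    - [10, [-4, 0, -1], 0]
    - [10, [-2, 0, 0], 0]
    - [10, [0, 0, 0], 0]

```text
time: 17.18
ee_pos: [0.4796, -0.1105, 0.1341]
orientation: [-0.0, 0.737, 0.676, -0.0]
force: [0.3, -0.1, -2.7]
opening: 0.0179
grip_force: 18.3
```

```bash
python3 - <<'E'
from h import *
p=snapshot("wrist");q=snapshot("side")
cv2.imwrite("pics/w6.png",cv2.resize(np.hstack([p["pixels"][150:350,150:350],q["pixels"][90:290,200:400]]),None,fx=2,fy=2))
E
```

```text
(no output)
```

View pics/w6.png

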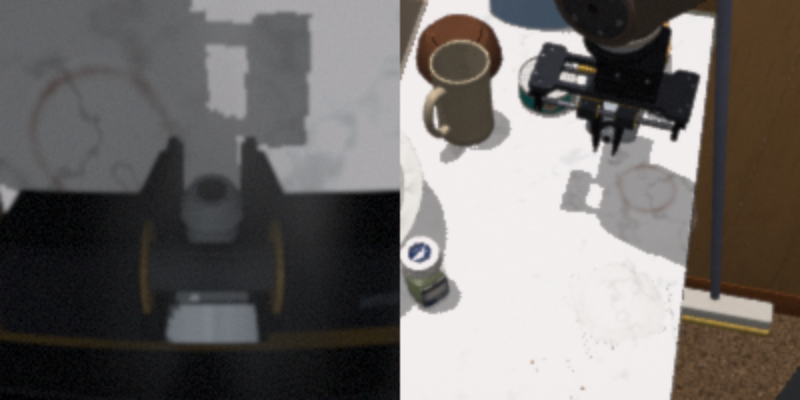

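The neck tip sits at the same place between the fingers as before, so the flask is still held at its old tilt by friction. I'll ease the grip in steps so that it swings down.

>>> arm_command:
  rows:
    - [10, [0, 0, 0], 0]
    - [10, [0, 0, 0], 0]
    - [10, [0, 0, 0], 0]
  squeeze: 9

```text
time: 17.65
ee_pos: [0.4797, -0.1104, 0.1342]
orientation: [-0.0, 0.736, 0.677, 0.0]
force: [-0.4, 0.2, -2.9]
opening: 0.0182
grip_force: 12.8
```

>>> arm_command:
  rows:
    - [10, [0, 0, 0], 0]
    - [10, [0, 0, 0], 0]
    - [10, [0, 0, 0], 0]
  squeeze: 6

```text
time: 18.02
ee_pos: [0.4798, -0.1105, 0.1344]
orientation: [0.0, 0.736, 0.676, 0.0]
force: [-0.5, 1.0, 0.8]
opening: 0.0109
grip_force: 0.0
```

```bash
python3 - <<'E'
from h import *
p=snapshot("wrist");q=snapshot("side")
cv2.imwrite("pics/w7.png",cv2.resize(np.hstack([p["pixels"][150:350,150:350],q["pixels"][90:290,200:400]]),None,fx=2,fy=2))
s=ctrl.read_state(); print(s["moment"],s["force"])
E
```

```text
[-0.07928057  0.10776993 -0.02187006] [ 0.88214697 -0.0093254  -0.46638748]
```

View pics/w7.png

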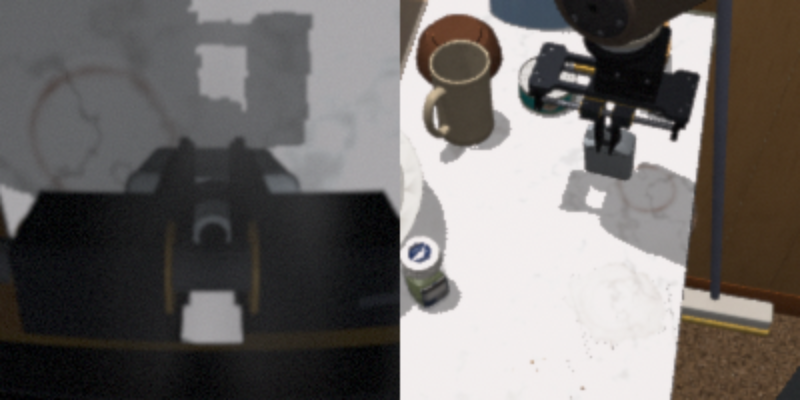

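The side crop shows the flask as a block under the fingers at (610,150), apparently dropped onto its base, with its neck between the nearly closed fingers. I'll check numerically that it is at rest.

```bash
python3 - <<'E'
from h import *
a=snapshot("side"); b=snapshot("side"); c=snapshot("side")
d=lambda x,y: (cv2.absdiff(x["pixels"][90:290,200:400],y["pixels"][90:290,200:400]).max(2)>40).sum()
print(d(a,b),d(b,c),d(a,c))
w=snapshot("wrist"); w2=snapshot("wrist"); w3=snapshot("wrist")
print((cv2.absdiff(w["pixels"],w3["pixels"]).max(2)>40).sum())
for n,p in (("side",c),):
  for m in masks_of(p,"flask")[:2]:
    v,u=np.nonzero(m["region"]); print(m["confidence"],len(u),u.min(),u.max(),v.min(),v.max(),u.mean(),v.mean())
    for k in range(v.min(),v.max()+1,2): print(k,u[v==k].min(),u[v==k].max(),end=" | ")
# predicted upright flask at several y
for y in (-.09,-.1,-.11,-.12,-.13):
  for z in (0,.092): print(y,z,[proj(c,(.479+sx*.032,y+sy*.016,z)).round(0).tolist() for sx in (-1,1) for sy in (-1,1)])
print(ctrl.read_state()["opening"],ctrl.read_state()["grip_force"])
E
```

```text
19 20 47
734
0.94 573 291 318 152 179 305.0279232111693 166.2460732984293
152 294 305 | 154 293 314 | 156 292 317 | 158 291 318 | 160 291 318 | 162 291 318 | 164 291 318 | 166 292 317 | 168 292 317 | 170 292 317 | 172 292 317 | 174 293 316 | 176 297 316 | 178 304 315 | -0.09 0 [[312.0, 192.0], [310.0, 202.0], [288.0, 188.0], [286.0, 198.0]]
-0.09 0.092 [[315.0, 172.0], [313.0, 182.0], [290.0, 167.0], [287.0, 178.0]]
-0.1 0 [[312.0, 189.0], [310.0, 199.0], [289.0, 185.0], [287.0, 195.0]]
-0.1 0.092 [[316.0, 168.0], [314.0, 179.0], [290.0, 164.0], [288.0, 174.0]]
-0.11 0 [[313.0, 186.0], [311.0, 196.0], [289.0, 183.0], [287.0, 192.0]]
-0.11 0.092 [[316.0, 165.0], [315.0, 175.0], [291.0, 161.0], [289.0, 171.0]]
-0.12 0 [[313.0, 183.0], [312.0, 193.0], [290.0, 180.0], [288.0, 189.0]]
-0.12 0.092 [[317.0, 162.0], [315.0, 172.0], [292.0, 158.0], [290.0, 168.0]]
-0.13 0 [[314.0, 181.0], [312.0, 190.0], [290.0, 177.0], [288.0, 186.0]]
-0.13 0.092 [[317.0, 159.0], [316.0, 169.0], [292.0, 155.0], [290.0, 165.0]]
0.010159762263987345 0.0
```

```bash
python3 - <<'E'
from h import *; from c import *
w=snapshot("wrist")
print(ctrl.read_state()["time"],ctrl.read_state()["force"])
for z in (.07,.092,.107): print(z,[wat(w,uv,z)[:2].round(3).tolist() for uv in ((214,240),(300,240),(256,225))])
print("necktip .125",wat(w,(256,262),.125).round(3))
for k in range(3):
    p=snapshot("side"); m=masks_of(p,"flask")
    if m:
        v,u=np.nonzero(m[0]["region"]); print(len(u),u.mean().round(2),v.mean().round(2),u.min(),u.max(),v.min(),v.max())
    p=snapshot("top"); m=masks_of(p,"flask")
    if m:
        v,u=np.nonzero(m[0]["region"]); print("top",m[0]["confidence"],len(u),u.min(),u.max(),v.min(),v.max())
for m in masks_of(w,"flask")[:2]:
    v,u=np.nonzero(m["region"]); print("w",m["confidence"],len(u),u.min(),u.max(),v.min(),v.max())
E
```

```text
18.525 [-0.81675707 -0.23645234 -0.07628994]
0.07 [[0.445, -0.132], [0.513, -0.138], [0.479, -0.122]]
0.092 [[0.449, -0.121], [0.511, -0.127], [0.48, -0.112]]
0.107 [[0.452, -0.114], [0.509, -0.119], [0.481, -0.106]]
necktip .125 [ 0.479 -0.123  0.125]
437 307.11 165.6 293 319 146 177
526 305.39 166.79 292 318 152 179Traceback (most recent call last):
  File "<stdin>", line 13, in <module>
ValueError: only the last four pictures can be asked about
```

```bash
python3 - <<'E'
from h import *
p=snapshot("wrist");q=snapshot("side")
a=cv2.resize(p["pixels"][200:300,190:320],(520,400),interpolation=cv2.INTER_CUBIC)
b=cv2.resize(q["pixels"][140:210,280:330],(280,400),interpolation=cv2.INTER_CUBIC)
o=np.hstack([a,b]); o=np.clip((o/255.)**.6*255,0,255); cv2.imwrite("pics/w8.png",o)
E
```

```text
[ WARN:0@0.968] global loadsave.cpp:1063 imwrite_ Unsupported depth image for selected encoder is fallbacked to CV_8U.
```

View pics/w8.png

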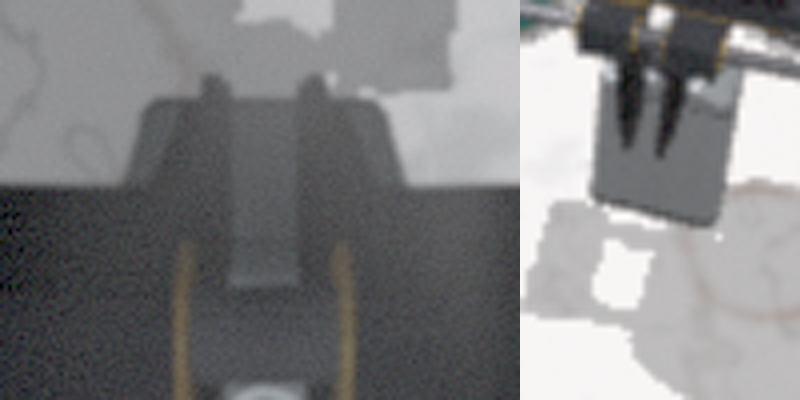

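The right crop shows the flask's broad face with its dark foot line from (595,198) to (722,225). The left crop shows that same edge at (150-385,100), widening towards the camera. I'll fit the lean from these edges.

```bash
python3 - <<'E'
from h import *; from c import *
w=snapshot("wrist");q=snapshot("side")
for uv in ((293.4,174.7),(316,179.4),(294,150),(320,152)): print("side",[at(q,uv,z)[:2].round(3).tolist() for z in (0,.03,.06,.09)])
for uv in ((228,226),(286,226),(222.5,246),(291,246)): print("wr",[wat(w,uv,z)[:2].round(3).tolist() for z in (0,.03,.06,.09)])
print([ (s:=ctrl.read_state())[k] for k in ("time","opening","ee_pos","force")])
p=snapshot("top")
for m in masks_of(p,"flask")[:2]:
    v,u=np.nonzero(m["region"]); print("top",m["confidence"],len(u),u.min(),u.max(),v.min(),v.max(),at(p,(u.min(),v.mean()),.02),at(p,(u.max(),v.mean()),.02))
for o in ("fish_tin","cap","spice_jar"):
  for m in masks_of(p,o)[:1]: print(o,np.array(m["xy"])*[512,384])
E
```

```text
side [[0.504, -0.154], [0.502, -0.132], [0.5, -0.11], [0.498, -0.087]]
side [[0.441, -0.151], [0.441, -0.129], [0.442, -0.106], [0.442, -0.084]]
side [[0.517, -0.242], [0.515, -0.217], [0.512, -0.191], [0.51, -0.166]]
side [[0.443, -0.25], [0.443, -0.224], [0.443, -0.198], [0.443, -0.173]]
wr [[0.448, -0.15], [0.452, -0.138], [0.456, -0.125], [0.46, -0.112]]
wr [[0.508, -0.155], [0.506, -0.142], [0.503, -0.129], [0.501, -0.116]]
wr [[0.439, -0.173], [0.444, -0.158], [0.449, -0.143], [0.454, -0.128]]
wr [[0.512, -0.179], [0.509, -0.164], [0.507, -0.148], [0.504, -0.132]]
[19.325, 0.010128359553808431, array([ 0.47968245, -0.11049039,  0.13420887]), array([0.52277664, 0.27082179, 0.00797302])]
cap [144.0768 236.5056]
spice_jar [208.1792 141.888 ]
```

>>> arm_command:
  rows:
    - [15, [0, 0, -20], 0]
    - [15, [10, 0, -40], 0]
    - [15, [40, 0, -40], 0]
    - [15, [60, 0, -20], 0]
    - [15, [60, 0, 0], 0]
    - [15, [40, 0, 0], 0]
    - [15, [0, 0, 0], 0]

```text
time: 20.45
ee_pos: [0.4973, 0.1002, 0.254]
orientation: [-0.0, 0.735, 0.678, 0.0]
force: [0.5, -1.2, 1.0]
opening: 0.0153
grip_force: 0.0
```

```bash
cat > g.py <<'E'
from h import *; from c import *
s=ctrl.read_state(); print(s["time"],s["ee_pos"])
for n,F in (("side",at),("top",at),("wrist",wat)):
    p=snapshot(n)
    for m in masks_of(p,"flask")[:1]:
        v,u=np.nonzero(m["region"]); print(n,round(m["confidence"],2),len(u),"u",u.min(),u.max(),"v",v.min(),v.max())
        r=cv2.minAreaRect(np.c_[u,v].astype(np.float32)); print(r)
        for k in np.linspace(v.min(),v.max(),10).astype(int): print((k,u[v==k].min(),u[v==k].max()),end=" ")
        print([F(p,(u.mean(),v.mean()),z)[:2].round(3).tolist() for z in (0,.03,.06,.125)])
E
python3 g.py
```

```text
20.45 [0.49726956 0.10018809 0.25397388]
top 0.7 517 u 298 318 v 212 240
((308.0198059082031, 225.80198669433594), (18.70669937133789, 28.8560791015625), 5.7105937004089355)
(np.int64(212), np.int64(302), np.int64(315)) (np.int64(215), np.int64(300), np.int64(318)) (np.int64(218), np.int64(300), np.int64(318)) (np.int64(221), np.int64(300), np.int64(317)) (np.int64(224), np.int64(300), np.int64(317)) (np.int64(227), np.int64(299), np.int64(317)) (np.int64(230), np.int64(299), np.int64(317)) (np.int64(233), np.int64(298), np.int64(316)) (np.int64(236), np.int64(298), np.int64(316)) (np.int64(240), np.int64(305), np.int64(313)) [[0.476, -0.175], [0.476, -0.171], [0.477, -0.167], [0.477, -0.159]]
wrist 0.68 453 u 237 275 v 309 320
((256.0, 314.5), (11.0, 38.0), 90.0)
(np.int64(309), np.int64(239), np.int64(272)) (np.int64(310), np.int64(238), np.int64(273)) (np.int64(311), np.int64(238), np.int64(274)) (np.int64(312), np.int64(237), np.int64(274)) (np.int64(313), np.int64(237), np.int64(274)) (np.int64(315), np.int64(237), np.int64(275)) (np.int64(316), np.int64(237), np.int64(275)) (np.int64(317), np.int64(237), np.int64(275)) (np.int64(318), np.int64(237), np.int64(275)) (np.int64(320), np.int64(239), np.int64(274)) [[0.476, -0.165], [0.478, -0.14], [0.48, -0.114], [0.485, -0.059]]
```

The top view now gives a footprint of about 19 x 29 px, which matches an upright flask. I'll look at it from above with the wrist camera to locate the neck.

>>> arm_command:
  rows:
    - [50, [-25, 0, 0], 0]
    - [80, [-50, 0, 0], 0]
    - [95, [-50, 0, 0], 0]
    - [95, [-50, 0, 0], 0]
    - [95, [-50, 0, 0], 0]
    - [95, [-50, 0, 0], 0]
    - [95, [-45, 0, 0], 0]
    - [95, [-26, 2, 0], 0]
    - [95, [0, 0, 0], 0]

```text
time: 21.88
ee_pos: [0.4694, -0.2489, 0.2537]
orientation: [-0.0, 0.738, 0.675, -0.0]
force: [-0.5, 0.4, 0.8]
opening: 0.0939
grip_force: 0.0
```

```bash
cat > k.py <<'E'
from h import *; from c import *
s=ctrl.read_state(); print(s["time"],s["ee_pos"])
p=snapshot("wrist"); print("cam",-np.array(p["R"]).T@np.array(p["t"]))
for m in masks_of(p,"flask")[:1]:
    v,u=np.nonzero(m["region"]); c=np.array(m["xy"])*[512,384]; print(m["confidence"],c,u.min(),u.max(),v.min(),v.max())
    print(cv2.minAreaRect(np.c_[u,v].astype(np.float32)))
    z=cv2.cvtColor(p["pixels"],cv2.COLOR_BGR2GRAY)
    sub=z[v.min()-4:v.max()+5,u.min()-4:u.max()+5]; print(sub.shape)
    np.save("sub.npy",sub)
    print("rows from",v.min()-4,"cols from",u.min()-4)
    for r in sub[::2,::2]: print("".join(" .:-=+*#%@"[int(x)*10//256] for x in r))
for n in ("top","side"):
    q=snapshot(n)
    for o in ("flask",):
        for m in masks_of(q,o)[:1]:
            v,u=np.nonzero(m["region"]); print(n,m["confidence"],u.min(),u.max(),v.min(),v.max())
E
python3 k.py
```

```text
21.875 [ 0.46940801 -0.24886941  0.25370772]
cam [ 0.47686287 -0.16911433  0.40212676]
0.75 [257.5872  98.688 ] 223 285 87 117
((254.0, 102.0), (30.0, 62.0), 90.0)
(39, 71)
rows from 83 cols from 219
####################################
####################################
####+==++++*++++=--==+++++++++++####
###==++++++*+=-::::::-+++++++++==###
##+=++++++++=:::----::-=++++++++=+##
#+-=+++++**=:::--===--::++++++++++##
+=-==++++*+-.:-=***+=-::=*++++++++##
+=-===+++*=::-=*+==+*=-:-+*+++++++##
==-==+++++=::-++-::-*+-::+*+**++++##
==-===++++-::-+=::::++--:+****++++#*
+=-==+++++-::-++-::-*=-::+****++++**
+=-===++++=::-=*+==+*=-:-+*****+++*#
==-==++++++-.:-=+**+=-::-*+++*++++**
+=--=++++++-:::--==---:-+*+++++++*##
+---=+++++++-:::-----::=+++++++++*##
+=--=++++++++=::::::::=+++++++++=*#*
#*=====+++++++==-::--=++++++++==+##*
####*************++++++++++++++*###*
####################################
################*###################
top 0.79 298 318 212 240
side 0.88 293 319 142 179
```

```bash
cat > n.py <<'E'
from h import *; from c import *
p=snapshot("wrist"); print(ctrl.read_state()["ee_pos"])
m=masks_of(p,"flask")[0]; v,u=np.nonzero(m["region"]); u0,v0=u.min()-4,v.min()-4
z=cv2.GaussianBlur(cv2.cvtColor(p["pixels"],cv2.COLOR_BGR2GRAY),(3,3),0)[v0:v.max()+5,u0:u.max()+5]
n,l,st,ce=cv2.connectedComponentsWithStats((z<82).astype(np.uint8))
for i in range(1,n):
    if st[i][4]<4: continue
    c=st[i][:2]+(st[i][2:4]-1)/2+[u0,v0]; print("bbox",st[i],"bbox centre",c,"cent",ce[i]+[u0,v0],[wat(p,c,h)[:2].round(4).tolist() for h in (.107,.125)])
E
python3 n.py
```

```text
[ 0.47015869 -0.24614858  0.25411133]
bbox [ 20   6  29  27 277] bbox centre [253. 104.] cent [252.23826715 104.2599278 ] [[0.4749, -0.1655], [0.4751, -0.1656]]
bbox [32 16  6  7 31] bbox centre [253.5 104. ] cent [253.51612903 104.22580645] [[0.4754, -0.1656], [0.4755, -0.1656]]
```

```bash
python3 n.py
```

```text
[ 0.47019266 -0.24636104  0.25407199]
bbox [ 20   6  28  27 278] bbox centre [252.5 104. ] cent [251.96402878 104.24460432] [[0.4745, -0.1656], [0.4747, -0.1657]]
bbox [32 16  6  7 33] bbox centre [253.5 104. ] cent [253.42424242 103.93939394] [[0.4755, -0.1657], [0.4756, -0.1658]]
```

>>> arm_command:
  rows:
    - [95, [25, -5, 0], 0]
    - [95, [50, -9, 0], 0]
    - [95, [50, -9, 0], 0]
    - [95, [50, -9, 0], 0]
    - [95, [50, -9, 0], 0]
    - [95, [50, -9, 0], 0]
    - [95, [50, -9, 0], 0]
    - [95, [40, -5, 0], 0]
    - [95, [14, -1, 0], 0]
    - [95, [0, 0, 0], 0]
    - [95, [0, 0, 0], 0]

```text
time: 23.75
ee_pos: [0.4374, 0.1355, 0.254]
orientation: [-0.0, 0.737, 0.676, -0.0]
force: [-0.1, 0.6, 0.2]
opening: 0.095
grip_force: 0.0
```

```bash
cat > q.py <<'E'
from h import *; from c import *
p=snapshot("wrist"); s=ctrl.read_state(); print(s["time"],s["ee_pos"],"cam",-np.array(p["R"]).T@np.array(p["t"]))
for m in masks_of(p,"cap")[:2]:
    v,u=np.nonzero(m["region"]); c=np.array([(u.min()+u.max())/2,(v.min()+v.max())/2]); 
    print(m["confidence"],len(u),u.min(),u.max(),v.min(),v.max(),u.mean(),v.mean(),[wat(p,c,h)[:2].round(4).tolist() for h in (0,.027)])
    if len(u)<4000:
        z=cv2.cvtColor(p["pixels"],cv2.COLOR_BGR2GRAY)[v.min()-6:v.max()+7,u.min()-6:u.max()+7]; print(v.min()-6,u.min()-6)
        for r in z[::2,::2]: print("".join(" .:-=+*#%@"[int(x)*10//256] for x in r))
E
python3 q.py
```

```text
23.8 [0.43747784 0.13533993 0.25397631] cam [0.4445866  0.21530373 0.40235083]
0.62 499 246 270 89 112 257.8076152304609 100.28456913827655 [[0.4484, 0.2204], [0.4482, 0.2201]]
83 240
*******************
*******************
********+++********
*****+=::::-=******
****=::-==-::=*****
***=::=+***+-:=****
**+:.=******+-:+***
**=:-+*******=:=***
*+-.-********+:-***
*=-.-********+:-***
*+-.:+*******+:=***
**=::=******+-:+***
**+-::=****+=:-****
***=-::-=+=-:-+****
****=-::::::=+*****
*******+==++*******
*******************
*******************
```

>>> arm_command:
  rows:
    - [95, [25, 1, 0], 0]
    - [95, [35, 1.4, 20], 0]
    - [80, [20, 1, 45], 0]
    - [70, [5.4, 0, 50], 0]
    - [70, [0, 0, 50], 0]
    - [70, [0, 0, 35], 0]
    - [70, [0, 0, 20], 0]
    - [70, [0, 0, 10], 0]
    - [70, [0, 0, 0], 0]
    - [70, [0, 0, 0], 0]

```text
time: 25.1
ee_pos: [0.4485, 0.221, 0.0248]
orientation: [0.0, 0.737, 0.676, 0.001]
force: [0.4, -0.3, -0.1]
opening: 0.0698
grip_force: 0.0
```

>>> arm_command:
  rows:
    - [45, [0, 0, 0.5], 0]
    - [40, [0, 0, 0], 0]
    - [36, [0, 0, 0], 0]
    - [25, [0, 0, 0], 0]
    - [25, [0, 0, 0], 0]
    - [25, [0, 0, 0], 0]
  squeeze: 45

```text
time: 25.85
ee_pos: [0.4481, 0.2211, 0.0236]
orientation: [-0.0, 0.736, 0.676, 0.0]
force: [-0.4, 0.6, 2.3]
opening: 0.0333
grip_force: 45.0
```

```bash
python3 - <<'E'
from h import *
for k in range(4):
    snapshot("wrist"); s=ctrl.read_state(); print(s["ee_pos"],s["force"],s["opening"])
E
```

```text
[0.44810559 0.22110419 0.02358455] [-1.24782477 -0.58332502  2.30654326] 0.033825392870657334
[0.44807479 0.22109931 0.0235704 ] [-1.0801153  -0.75049643  3.16965231] 0.03372920320628765
[0.44811722 0.22107616 0.02358674] [-0.84230503 -0.25470443  3.39636932] 0.03384750851495714
[0.44807924 0.22109757 0.0235632 ] [-0.65921435  0.05439001  2.79845004] 0.03403989140670539
```

>>> arm_command:
  rows:
    - [25, [0, 0, -20], 0]
    - [25, [0, 0, -45], 0]
    - [25, [-20, 3, -50], 0]
    - [25, [-45, 7, -35], 0]
    - [25, [-50, 8, -10], 0]
    - [25, [-50, 8, 0], 0]
    - [25, [-50, 8, 0], 0]
    - [25, [-50, 8, 0], 0]
    - [25, [-50, 8, 0], 0]
    - [25, [-40, 7, 0], 0]
    - [25, [-20, 2.6, 0], 0]
    - [25, [-6.9, 1, 0], 0]

```text
time: 27.55
ee_pos: [0.4759, -0.1651, 0.1832]
orientation: [-0.0, 0.737, 0.676, -0.0]
force: [-1.0, 0.3, -1.2]
opening: 0.0341
grip_force: 45.0
```

>>> arm_command:
  rows:
    - [25, [0, 0, 0], 0]
    - [25, [0, 0, 0], 0]

```text
time: 27.8
ee_pos: [0.476, -0.1635, 0.1835]
orientation: [-0.0, 0.736, 0.677, 0.0]
force: [-0.7, 0.8, -1.1]
opening: 0.0335
grip_force: 45.0
```

```bash
python3 - <<'E'
from h import *; from c import *
for n in ("top","side"):
    p=snapshot(n)
    for o in ("cap","flask"):
        for m in masks_of(p,o)[:1]:
            v,u=np.nonzero(m["region"]); print(n,o,round(m["confidence"],2),len(u),u.min(),u.max(),v.min(),v.max())
s=ctrl.read_state(); print(s["time"],s["ee_pos"],s["opening"],s["force"]); T=np.array([.4755,-.1656]); 
p=snapshot("side"); print("exp neck tip side",proj(p,(.4755,-.1656,.125)),"cap rim",proj(p,(.4755,-.1656,.16)))
E
```

```text
side cap 0.45 185 303 316 123 138
side flask 0.89 807 292 319 143 179
28.1 [ 0.4761307  -0.16423884  0.18351985] 0.03383001939253367 [-0.61334722 -0.38113847 -0.66083796]
exp neck tip side [308.44087629 143.10306323] cap rim [309.73556034 133.50220348]
```

>>> arm_command:
  rows:
    - [25, [-0.4, -0.6, 8], 0]
    - [25, [0, 0, 14], 0]
    - [25, [0, 0, 10], 0]
    - [25, [0, 0, 4], 0]
    - [25, [0, 0, 2], 0]
    - [25, [0, 0, 2], 0]
    - [25, [0, 0, 2], 0]
    - [25, [0, 0, 0], 0]

```text
time: 29.15
ee_pos: [0.4755, -0.1649, 0.1415]
orientation: [0.0, 0.736, 0.676, 0.0]
force: [-0.3, 0.2, -1.0]
opening: 0.0336
grip_force: 45.0
```

>>> arm_command:
  rows:
    - [25, [0, 0, 2], 0]
    - [25, [0, 0, 2], 0]
    - [25, [0, 0, 1], 0]
    - [25, [0, 0, 0], 0]

```text
time: 29.65
ee_pos: [0.4755, -0.165, 0.1366]
orientation: [0.0, 0.736, 0.676, 0.0]
force: [-0.9, -0.3, 2.9]
opening: 0.0335
grip_force: 45.0
```

```bash
python3 - <<'E'
from h import *
p=snapshot("side")
for o in ("cap","flask"):
    for m in masks_of(p,o)[:1]:
        v,u=np.nonzero(m["region"]); print(o,round(m["confidence"],2),len(u),u.min(),u.max(),v.min(),v.max())
print([ctrl.read_state()[k] for k in ("ee_pos","force")])
E
```

```text
cap 0.47 170 301 314 135 150
flask 0.79 710 293 319 146 179
[array([ 0.47546124, -0.1649576 ,  0.13653729]), array([-0.8762388 , -0.52188605,  2.25736339])]
```

>>> arm_command:
  rows:
    - [25, [0, 0, 0], 0]
    - [25, [0, 0, 1], 0]
    - [25, [0, 0, 1], 0]
    - [25, [0, 0, 1], 0]
    - [25, [0, 0, 0], 0]
  squeeze: 60

```text
time: 30.42
ee_pos: [0.4754, -0.1649, 0.1335]
orientation: [-0.0, 0.737, 0.676, 0.0]
force: [0.4, 1.1, 0.9]
opening: 0.0338
grip_force: 60.0
```

>>> arm_command:
  rows:
    - [25, [0, 0, 1], 0]
    - [25, [0, 0, 1], 0]
    - [25, [0, 0, 0], 0]

```text
time: 30.8
ee_pos: [0.4753, -0.1648, 0.1311]
orientation: [-0.0, 0.737, 0.676, -0.0]
force: [-0.4, 0.2, -2.6]
opening: 0.0338
grip_force: 60.0
```

>>> arm_command:
  rows:
    - [25, [0, 0, 0.5], 0]
    - [25, [0, 0, 0.5], 0]
    - [25, [0, 0, 0], 0]

```text
time: 31.18
ee_pos: [0.4754, -0.165, 0.1308]
orientation: [0.0, 0.736, 0.676, -0.0]
force: [-2.3, 0.3, 4.2]
opening: 0.0334
grip_force: 60.0
```

>>> arm_command:
  rows:
    - [25, [0, 0, 0.4], 0]
    - [25, [0, 0, 0], 0]

```text
time: 31.42
ee_pos: [0.4753, -0.1651, 0.1307]
orientation: [0.0, 0.736, 0.676, -0.0]
force: [-4.1, -1.5, 10.2]
opening: 0.0336
grip_force: 60.0
```

>>> arm_command:
  rows:
    - [25, [0, 0, 0.5], 0]
    - [25, [0, 0, 0], 0]
    - [25, [0, 0, 0], 0]

```text
time: 31.8
ee_pos: [0.4753, -0.1651, 0.1306]
orientation: [0.0, 0.736, 0.677, -0.0]
force: [-6.5, -0.4, 16.1]
opening: 0.0338
grip_force: 60.0
```

>>> arm_command:
  rows:
    - [25, [0, 0, 0.4], 0]
    - [25, [0, 0, 0], 0]
    - [25, [0, 0, 0], 0]

```text
time: 32.17
ee_pos: [0.4753, -0.1652, 0.1306]
orientation: [0.0, 0.736, 0.677, -0.0]
force: [-8.3, -0.4, 20.2]
opening: 0.0338
grip_force: 60.0
```

>>> arm_command:
  rows:
    - [25, [0, -0.4, 0], 0]
    - [25, [0, 0, 0.3], 0]
    - [25, [0, 0, 0], 0]
    - [25, [0, 0, 0], 0]

```text
time: 32.67
ee_pos: [0.4751, -0.1652, 0.1305]
orientation: [0.001, 0.736, 0.677, 0.0]
force: [-8.4, -0.9, 23.4]
opening: 0.034
grip_force: 60.0
```

>>> arm_command:
  rows:
    - [25, [0, -0.2, 0.3], 0]
    - [25, [0, 0, 0], 0]
    - [25, [0, 0, 0], 0]

```text
time: 33.05
ee_pos: [0.475, -0.1653, 0.1305]
orientation: [0.001, 0.736, 0.677, 0.0]
force: [-7.9, 0.5, 26.7]
opening: 0.0336
grip_force: 60.0
```

>>> arm_command:
  rows:
    - [25, [0, -0.4, 0.3], 0]
    - [25, [0, 0, 0], 0]
    - [25, [0, 0, 0], 0]
    - [25, [0, 0, 0], 0]

```text
time: 33.55
ee_pos: [0.4748, -0.1653, 0.1304]
orientation: [0.001, 0.736, 0.677, 0.0]
force: [-7.9, 0.0, 28.7]
opening: 0.0332
grip_force: 60.0
```

```bash
python3 - <<'E'
from h import *
for k in range(2):
  p=snapshot("side")
  for o in ("cap","flask"):
    for m in masks_of(p,o)[:1]:
        v,u=np.nonzero(m["region"]); print(o,round(m["confidence"],2),len(u),u.min(),u.max(),v.min(),v.max())
  s=ctrl.read_state(); print(s["time"],s["ee_pos"],s["force"],s["opening"],s["grip_force"])
print("cap expected seated: rim",proj(p,(.475,-.166,.107)),"top",proj(p,(.475,-.166,.134)))
E
```

```text
cap 0.72 169 302 314 137 152
flask 0.94 683 293 320 147 179
33.7 [ 0.47478307 -0.16530119  0.13042103] [-9.09202177  0.24528684 29.72004533] 0.03358256351113144 60.01896344125271
cap 0.66 180 302 314 137 152
flask 0.58 691 293 320 147 179
33.85 [ 0.4747897  -0.16531547  0.13041724] [-7.52873932  0.29614687 29.20532442] 0.033497348961731864 60.019024796783924
cap expected seated: rim [308.02298079 147.73555339] top [308.99000909 140.59955425]
```

```bash
python3 -c "
from bench import ctrl
print(ctrl.close_job())"
```

```text
the job is handed in; nothing more can be done
None
```

The job is handed in at about 34 s, with the flask standing upright and the gripper still pressing the cap down at about 29 N with the rim at seat height; however, the flask was not set down under control but slipped from a loosened grip and landed on its base, and the click was inferred from the force dropping, not seen.

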